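# Trip the yellow fuse hatch

## Robot

A 7-joint arm with a two-finger parallel gripper is mounted at the origin on a cart in front of the work surface, level with it; the furniture and walls round the work are solid. World frame = base frame: x ahead of the robot, y to its left, z up, the work surface at z = 0. Lengths are in mm, angles in rad, forces in N, time in s.
With the tool pointing down it reaches from about 400 to 850 mm from the base axis. Payload 4.4 kg.
Tool frame: the origin (TCP) lies at the very end of the fingers, on their centre line; the grasp point (between the pads) lies 19 mm behind it; z points along the fingers, y is the line along which they close (so a half turn about z gives the same grasp; the last joint's range is limited). The gripper opens to 94 mm and grips with 3 to 60 N. Pads are 16 mm wide; open, the fingers measure 119 mm over their backs; the gripper's body (75 mm by 177 mm) begins 78 mm behind the grasp point.
Start: joints at [-1.186, 0.628, 0.038, 1.517, -0.027, 0.996, -0.02], TCP at [283.174, 585.09, 205.478] pointing down, gripper open.
Joint ranges: [-3.06, 3.06], [-0.37, 2.12], [-1.25, 1.32], [0.18, 2.47], [-1.1, 4.24], [0.23, 1.98], [-2.94, 2.94]. Speed limits (rad/s): [2.57, 2.57, 3.14, 3.14, 3.14, 3.14, 3.14].

## Interface

Orientations are given as a 3x3 rotation matrix whose columns are the frame's x, y, z axes.
In Python, from cell import monitor, get_image, calibration, ctrl gives the robot as it stands. The module is installed in compiled form; this text tells all that it offers.
- The arm moves only by the tool play_rows, never from a script. Its argument "commands" is a list that holds one entry, the list of rows, each a list of 5 numbers: the shift along the tool's x, y, z in m, then the turn about the tool's z in degrees, then the finger opening in m, from 0 to 0.094. In form: [[[x, y, z, spin, jaw], ...]]. A call has 1 to 20 rows; each row is the pose to reach, as a shift and turn from the pose commanded when the call began, along the tool's axes at that moment; what a row does not reach only later rows make up. A row lasts 1/10 s, in which the tool goes at most 50 mm and 8.59 degrees, less where a joint would pass 70% of its speed; a pose out of reach is approached as far as the arm can. A call with a gripper value outside its range is refused whole. The fingers move at their own pace and stop on an object; "newtons" is the grip in N (left out, the last holds). Time passes only in rows, so rows that repeat a pose let the fingers close. It gives the time, the measured TCP pose, the force, the opening and the grip force at its end, in the units of the state.
- monitor.get_obs(): the state, without advancing time (a new reading comes with each control period).
- get_image(name): name is "scene" or "top" or "wrist"; returns the picture (420x560x3 uint8, red, green, blue); there is no depth.
- calibration(name): a dict with "fx", "fy", "cx", "cy" (pixels), "k1" (the pictures are not rectified: a ray, as slopes to the right and down, at radius r is drawn at 1 + k1 r^2 times it, then the intrinsics apply), "eye" and "attitude" of the camera in the world; the wrist camera has in their place "mount" (4x4, takes a point from camera to tool coordinates, whose origin is the TCP and whose axes are the flange's). Camera axes: x right, y down, z forward; pixel columns grow to the right and rows downward; lengths in mm; the calibration is good to about 2 mm. A picture is of the moment at which its call begins: read the wrist's pose just before it. calibration takes no time and is no camera call.
- ctrl.close_job(): hands the job in; it is judged then, once.
The state is a dict: "clock": time; "joints": joint angles; "joint_vel": joint speeds; "tau": joint torques, N m; "position": TCP position; "orientation": TCP orientation; "contact_force": force on the tool from outside, world axes, zero at the start; "torque": the same for the moment, N m; "gripper_width": opening from 0.0 (shut) to 1.0 (fully open); "grasp_force": force on a finger pad.
Only numpy, scipy, OpenCV 4.12 (cv2) and the standard library are available. Lean on these libraries where they do the work, as an engineer would, in place of code of your own. Each camera call takes 0.05 s, during which the arm holds its last target. There are 200 camera calls.

## Task

Get at the fuses of the unit with the yellow hatch: with the fingertips, press the black ribbed pad on the yellow hatch down to its stop once, firmly but gently, and let go, so that its push-push catch trips and the hatch pops up by itself. Then stay clear of it for a couple of seconds to be sure that it stays open. Press it only once (a second press would catch it shut again), leave the blue hatch shut, and do not pick up or disturb the loose things on the bench.

Things in the scene. Friction and masses are not known exactly. Their poses are not given: they have to be found in the camera images.
- yellow_unit: grey fuse unit with a yellow hatch on top, fixed to the bench: 140 mm deep (its x), 116 mm wide (its y), deck 70 mm high. Origin: centre of its underside. x points from its front (green lamp, louvres) to the hinge side, z up. The hatch (90 x 84 mm) is hinged across the unit at x = 42 mm, z = 68 mm; its front (-x) edge lifts, to about 135 mm above the bench when open.
- yellow_pad (a point): centre of the top face of the black ribbed pad (30 mm in x, 50 mm in y, 14 mm proud of the hatch) at the front of the yellow hatch, 74 mm from the hinge, 86 mm above the bench when shut; moves with the hatch. It sinks straight down against about 3 N, trips the catch after 7 mm and meets a firm stop at about 9 mm; let go, it follows the finger up.
- yellow_hatch (a joint): angle of the yellow hatch in rad: about 0.01 caught shut (the start), negative pressed in (tripped by about -0.10, stop at about -0.12), 0.75 fully open. Once tripped, its spring opens it fully within about 2 s if nothing is above it.
- yellow_pin (a joint): sideways position in m of the catch pin inside the yellow unit: 0 in the catch (the start), about +0.006 when the catch has been tripped, about -0.009 once the hatch has popped up. It is not handled.
- blue_unit: the same fuse unit with a blue hatch, fixed to the bench, same sizes and axes; it must stay shut
- blue_hatch (a joint): angle of the blue hatch in rad: about 0.01 caught shut; must stay so
- gas_cup: loose copper-coloured gas cup standing on the bench, 21 mm across, 44 mm tall, origin at the centre of its underside; bystander
- steel_block: loose dark steel block, 66 x 33 x 50 mm high, origin at the centre of its underside; bystander
- marker_blue: loose black marker pen with blue ends, 134 mm long, 12 mm thick, lying along its y axis, origin at its underside; bystander
- black_sleeve: loose black tube sleeve, 85 mm long, 17 mm thick, lying along its y axis, origin at its underside; bystander
Mind the look-alikes: they are no part of the job. Leave any red look-alike of the blue_unit alone.

How it is judged (in metres and radians):
On the way, in this order (a step that is already met when the one before it is completed fails the run):
1. the yellow hatch is pressed in with the fingers (value of joint yellow_hatch below -0.06 rad and contact force between the fingers and yellow_unit above 0.3 N), for 0.02 s.
2. the yellow hatch has popped up and stays open with nothing touching it for 1.5 s (value of joint yellow_hatch above 0.5 rad and contact force between each of the fingers, the arm and yellow_unit below 0.1 N), for 1.5 s.
At the end, for the whole second after the job is handed in: the yellow hatch stands open (more than 0.5 rad) and at rest with nothing touching it, the blue hatch is still shut (within 0.05 rad of 0), and the four loose things are within 20 mm of where they stood (value of joint yellow_hatch above 0.5 rad and velocity of joint yellow_hatch between -0.05 and 0.05 rad/s and value of joint blue_hatch between -0.05 and 0.05 rad and distance of each of gas_cup, steel_block, marker_blue, black_sleeve from where it was at the start of the episode below 0.02 m).
It fails at once if the yellow hatch was pressed a second time, so that it caught or was about to catch again (value of joint yellow_pin below -0.005 m and value of joint yellow_hatch below 0.05 rad).
It fails at once if the blue hatch was pressed or opened (value of joint blue_hatch below -0.05 rad or value of joint blue_hatch above 0.05 rad).
It fails at once if the yellow unit was pressed with more than 40 N (contact force between any of the fingers, the arm and yellow_unit above 40 N).
It fails at once if a loose bystander was lifted, carried or knocked more than 20 mm away (distance of any of gas_cup, steel_block, marker_blue, black_sleeve from where it was at the start of the episode above 0.02 m).
It also fails if it takes over 40 s, if anything falls off the work surface, if the arm or the gripper's body presses on something with over 40 N, if the wrist force passes 120 N, or if a joint passes its speed limit or range.

## Working session

There is one attempt and no reset: what is moved stays moved. The work goes in short steps, Python scripts to look and compute and a tool call to move; the robot and the scene stay as the last step left them, time stands still between calls to the robot, and variables do not carry over. Pictures are saved under pics/ and viewed, at most 10 in all, crops included, and the job is handed in when it is done.

Besides the shell and the picture viewer there is one more tool, called as name(argument=value, ...) on one line, values as JSON. play_rows: Moves the arm, as the interface text tells. Its arguments: {"type":"object","properties":{"commands":{"type":"array"},"newtons":{"type":"number"}},"required":["commands"]}

```bash
mkdir -p pics
python3 - <<'E'
from cell import monitor,get_image,calibration
import cv2,numpy as np
o=monitor.get_obs();print(o['clock'],o['position'],o['orientation'],o['gripper_width'])
for n in("scene","top"):
    cv2.imwrite(f"pics/{n}.png",get_image(n)[:,:,::-1]);print(n,calibration(n))
print(calibration("wrist"))
E
```

```text
0.0 [282.86059966 584.50671875 204.56719955] [[-9.00104174e-01  4.35673980e-01 -8.11920855e-04]
 [ 4.35674737e-01  9.00102649e-01 -1.65662873e-03]
 [ 9.06207801e-06 -1.84487184e-03 -9.99998298e-01]] 1.0024636203805393
scene {'fx': 426.36730183147097, 'fy': 426.36730183147097, 'cx': 279.10685494791255, 'cy': 204.40056991735554, 'k1': -0.09812901869115574, 'eye': array([ -96.29161811, -658.41894801, 1036.81739944]), 'attitude': array([[ 0.6228401 , -0.58056606,  0.52441706],
       [-0.78225254, -0.47267483,  0.40578254],
       [ 0.01229518, -0.66296422, -0.74855011]])}
top {'fx': 385.83183324917155, 'fy': 385.83183324917155, 'cx': 280.20014111992856, 'cy': 206.56866865076793, 'k1': 0.0006467823913507168, 'eye': array([ 423.78525865, -154.4604038 , 1096.1790047 ]), 'attitude': array([[ 0.01434729, -0.98683507,  0.16109222],
       [-0.99968302, -0.01082335,  0.02273155],
       [-0.02068874, -0.1613673 , -0.98667754]])}
{'fx': 290.75578890416847, 'fy': 290.75578890416847, 'cx': 282.90127257489155, 'cy': 209.82004845594946, 'k1': -0.043004744393586584, 'mount': array([[-9.69325521e-04, -9.63714671e-01, -2.66932750e-01,
         7.63635918e+01],
       [ 9.99998979e-01, -6.53939445e-04, -1.27040797e-03,
         2.21048986e-01],
       [ 1.04975295e-03, -2.66933709e-01,  9.63714321e-01,
        -1.77915267e+02],
       [ 0.00000000e+00,  0.00000000e+00,  0.00000000e+00,
         1.00000000e+00]])}
```

View pics/top.png

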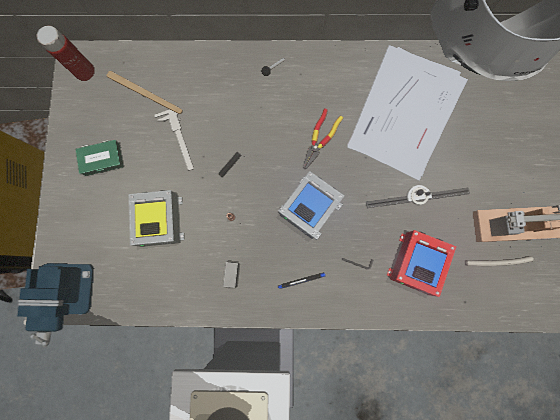

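View pics/scene.png

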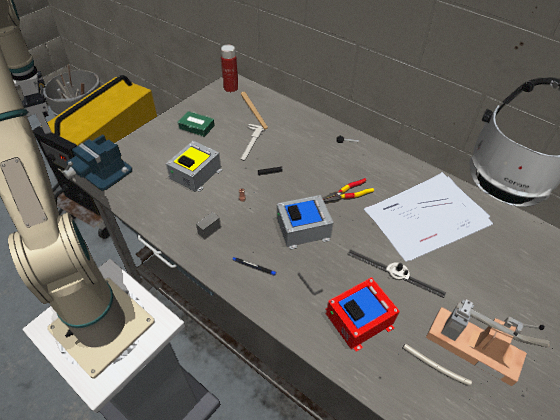

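The top view shows these candidates:
- The grey unit with the yellow hatch at (152,217), its pad at about (150,228).
- The grey unit with the blue hatch at (311,205), pad at (305,213). It must stay shut.
- The red look-alike at (423,263), pad at (424,275).

I choose the yellow one at (150,228). Next I measure it in both views and check it in a crop.

```bash
cat > h.py <<'E'
import cv2,numpy as np
from cell import calibration
def ray(c,p):
    K=np.array([[c['fx'],0,c['cx']],[0,c['fy'],c['cy']],[0,0,1]])
    u=cv2.undistortPoints(np.array([[p]],float),K,np.array([c['k1'],0,0,0]))[0,0]
    return np.array([u[0],u[1],1.])
def cast(c,p,z,R=None,e=None):
    R=c['attitude'] if R is None else R; e=c['eye'] if e is None else e
    d=R@ray(c,p); return e+d*(z-e[2])/d[2]
def pad(im):
    """yellow mask; pad = dark blob within the hatch's hull box; returns yellow rect, pad rect"""
    h=cv2.cvtColor(im,cv2.COLOR_RGB2HSV)
    y=cv2.inRange(h,(24,170,120),(34,255,255))
    return h,y
E
python3 - <<'E'
from h import *
for n,(x0,y0,x1,y1) in {"top":(115,180,195,255),"scene":(155,130,230,200)}.items():
    im=cv2.imread(f"pics/{n}.png")[:,:,::-1]; c=calibration(n)
    g=np.zeros(im.shape[:2],np.uint8); g[y0:y1,x0:x1]=1
    h,y=pad(np.ascontiguousarray(im)); y=y*g
    k=(h[:,:,2]<60).astype(np.uint8)*g
    near=cv2.dilate((y>0).astype(np.uint8),np.ones((9,9)))
    N,L,S,C=cv2.connectedComponentsWithStats(k)
    for i in range(1,N):
        if S[i,4]>25:
            pts=np.argwhere(L==i)[:,::-1].astype(np.float32); print(n,S[i],C[i],cv2.minAreaRect(pts),'at z86',cast(c,C[i],86).round(1))
    ps=np.argwhere(y>0)[:,::-1].astype(np.float32); r=cv2.minAreaRect(ps); print('yellow',len(ps),r)
    print([cast(c,b,72).round(0)[:2].tolist() for b in cv2.boxPoints(r)])
    cr=cv2.resize(im[y0:y1,x0:x1,::-1],None,fx=5,fy=5,interpolation=cv2.INTER_CUBIC); cv2.imwrite(f"pics/crop_{n}.png",cr)
E
python3 -c "
import cv2,numpy as np
a=cv2.imread('pics/crop_top.png');b=cv2.imread('pics/crop_scene.png')
m=np.zeros((400,800,3),np.uint8);m[:375,:400]=a;m[:350,400:775]=b;cv2.imwrite('pics/crop.png',m)"
```

```text
yellow 11 ((142.78823852539062, 229.24705505371094), (36.87818145751953, 19.089879989624023), 40.60129928588867)
[[537.0, 293.0], [577.0, 262.0], [513.0, 182.0], [474.0, 213.0]]
scene [185 130  25   7  89] [199.05617978 131.73033708] ((197.0, 133.0), (6.0, 24.0), 90.0) at z86 [659.3 288.7  86. ]
scene [179 156  15  11 107] [185.82242991 161.09345794] ((185.90000915527344, 161.2000274658203), (14.310833930969238, 7.602630138397217), 26.56505012512207) at z86 [525.  212.7  86. ]
yellow 334 ((191.59292602539062, 158.10621643066406), (19.566993713378906, 30.291213989257812), 48.8140754699707)
[[510.0, 258.0], [630.0, 273.0], [604.0, 184.0], [489.0, 173.0]]
```

View pics/crop.png

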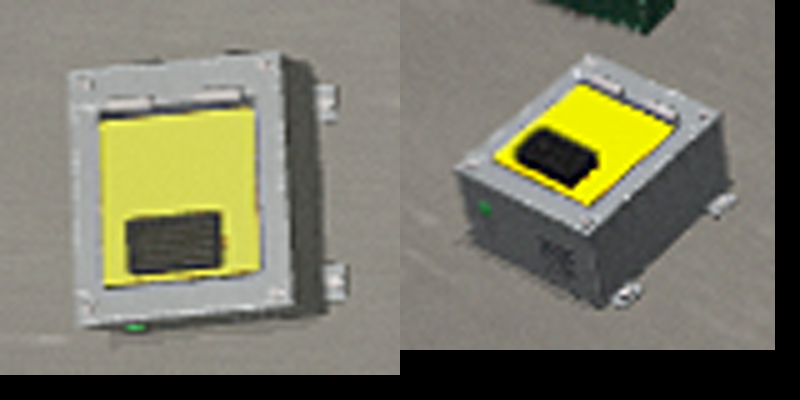

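Run:
```python
from h import *
from cell import monitor
t=calibration("top");s=calibration("scene")
a=lambda x,y:(115+x/5-.4,180+y/5-.4)
P=cast(t,a(174,242),86);print(P,cast(s,(185.8,160.2),86))
for q in((72,75),(283,55),(295,305),(80,325)):print(cast(t,a(*q),70).round(1))
o=monitor.get_obs();R=o['orientation'];P[2]=150;print(R.T@(P-o['position']))
```

```text
[527.41457375 214.41473155  86.        ] [527.97346066 215.92389372  86.        ]
[619.9 282.7  70. ]
[632.2 167.4  70. ]
[496.1 152.8  70. ]
[483.9 267.8  70. ]
[-381.3067694  -226.53235089   55.07026193]
```

Both views put the pad centre at about (527.7, 215, 86), and the unit measures 116 x 137 mm, which matches the given size. I go up first, to clear the vise, then across with the fingers closing.

play_rows(commands=[[[0,0,-0.05,0,0.094],[0,0,-0.1,0,0.094],[-0.04,-0.023,-0.1,0,0],[-0.08,-0.047,-0.1,0,0],[-0.12,-0.071,-0.1,-8,0],[-0.16,-0.095,-0.1,-16,0],[-0.2,-0.119,-0.1,-24,0],[-0.24,-0.143,-0.1,-32,0],[-0.28,-0.167,-0.1,-32,0],[-0.32,-0.19,-0.08,-32,0],[-0.36,-0.213,-0.04,-32,0],[-0.3815,-0.227,0.0,-32,0],[-0.3815,-0.227,0.03,-32,0],[-0.3815,-0.227,0.03,-32,0],[-0.3815,-0.227,0.03,-32,0]]], newtons=10)

```text
clock: 1.6
position: [527.2, 215.2, 175.6]
orientation: [[-0.994, -0.108, -0.001], [-0.108, 0.994, 0.0], [0.001, 0.0, -1.0]]
contact_force: [-0.5, -0.0, 1.0]
gripper_width: 0.003
grasp_force: 0.0
```

Run:
```python
from h import *
from cell import monitor,get_image
o=monitor.get_obs();w=get_image("wrist");cv2.imwrite("pics/w1.png",w[:,:,::-1])
print(o['clock'],o['position'],o['orientation'],o['gripper_width'],o['contact_force'])
cv2.imwrite("pics/s2.png",get_image("scene")[:,:,::-1])
```

```text
1.6 [527.24629484 215.21978632 175.57579966] [[-9.94146708e-01 -1.08030262e-01 -1.33613762e-03]
 [-1.08030607e-01  9.94147551e-01  1.88913607e-04]
 [ 1.30790955e-03  3.32151599e-04 -9.99999090e-01]] 0.003381248579192334 [-4.75776572e-01 -2.41889709e-04  9.72728446e-01]
```

View pics/w1.png

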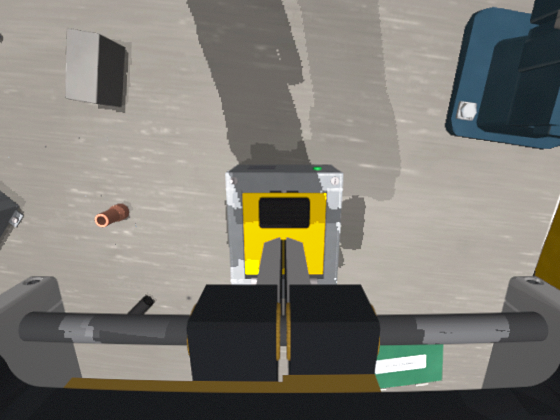

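The wrist view shows the yellow hatch and its black pad at (285,212), with the closed fingers just below it. I check that ray against the pad position.

Run:
```python
from h import *
R=np.array([[-.99415,-.10803,-.00134],[-.10803,.99415,.0002],[.0013,.0003,-1]]);p=np.array([527.25,215.22,175.58])
c=calibration("wrist");M=c['mount']
im=cv2.imread("pics/w1.png");k=(im[190:240,248:320].max(2)<60).astype(np.uint8)
N,L,S,C=cv2.connectedComponentsWithStats(k);i=1+S[1:,4].argmax();print(S[i],C[i])
x,y,w,h=S[i,:4]+[248,190,0,0]
for q in((x+w/2-.5,y+h/2-.5),(x,y),(x+w,y+h)):
    print(q,cast(c,q,86,R@M[:3,:3],p+R@M[:3,3]).round(1))
```

```text
[  11    8   51   30 1465] [36.04914676 22.20204778]
(np.float64(284.0), np.float64(212.5)) [527.2 215.5  86. ]
(np.int64(259), np.int64(198)) [515.6 190.5  86. ]
(np.int64(310), np.int64(228)) [540.1 242.3  86. ]
```

The wrist view gives (527.2, 215.5), so the tool is on centre. I descend to first contact.

play_rows(commands=[[[0,0,0.04,0,0],[0,0,0.07,0,0],[0,0,0.082,0,0],[0,0,0.087,0,0],[0,0,0.09,0,0],[0,0,0.092,0,0],[0,0,0.094,0,0],[0,0,0.094,0,0]]])

```text
clock: 2.5
position: [527.6, 215.2, 82.1]
orientation: [[-0.994, -0.108, 0.0], [-0.108, 0.994, 0.001], [-0.001, 0.001, -1.0]]
contact_force: [-2.5, 0.6, 3.4]
gripper_width: 0.002
grasp_force: 1.7
```

Contact is at about 3 N as expected. I press on down to about 77.5 mm.

play_rows(commands=[[[0,0,0.0015,0,0],[0,0,0.003,0,0],[0,0,0.004,0,0],[0,0,0.0045,0,0],[0,0,0.0045,0,0]]])

```text
clock: 3.0
position: [527.4, 215.0, 77.6]
orientation: [[-0.994, -0.108, -0.0], [-0.108, 0.994, 0.001], [0.0, 0.001, -1.0]]
contact_force: [-4.7, 1.1, 10.3]
gripper_width: 0.005
grasp_force: 5.1
```

play_rows(commands=[[[0,0,0.0005,0,0],[0,0,0.001,0,0],[0,0,0.001,0,0]]])

```text
clock: 3.3
position: [527.5, 215.0, 77.4]
orientation: [[-0.994, -0.108, 0.0], [-0.108, 0.994, 0.001], [-0.0, 0.001, -1.0]]
contact_force: [-5.7, 0.6, 16.4]
gripper_width: 0.005
grasp_force: 8.3
```

The force rises to 16 N with no further travel, so the pad is at its stop, about 8.6 mm in. I let go straight up and wait.

play_rows(commands=[[[0,0,-0.006,0,0],[0,0,-0.02,0,0],[0,0,-0.06,0,0],[0,0,-0.11,0,0],[0,0,-0.16,0,0],[0,0,-0.2,0,0],[0,0,-0.2,0,0],[0,0,-0.2,0,0],[0,0,-0.2,0,0],[0,0,-0.2,0,0],[0,0,-0.2,0,0],[0,0,-0.2,0,0],[0,0,-0.2,0,0],[0,0,-0.2,0,0],[0,0,-0.2,0,0],[0,0,-0.2,0,0],[0,0,-0.2,0,0],[0,0,-0.2,0,0],[0,0,-0.2,0,0],[0,0,-0.2,0,0]]])

```text
clock: 5.3
position: [527.7, 214.5, 276.0]
orientation: [[-0.994, -0.107, -0.0], [-0.107, 0.994, 0.0], [0.0, 0.0, -1.0]]
contact_force: [1.2, 0.8, 0.6]
gripper_width: 0.003
grasp_force: 0.0
```

Run:
```python
from cell import get_image
import cv2,numpy as np
w=get_image("wrist");s=get_image("scene")[100:310,120:400]
m=np.hstack([cv2.resize(w,(440,330)),cv2.resize(s,(360,270)) if 0 else cv2.copyMakeBorder(cv2.resize(s,(360,270)),0,60,0,0,cv2.BORDER_CONSTANT)])
cv2.imwrite("pics/after.png",m[:,:,::-1])
```

```text
(no output)
```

View pics/after.png

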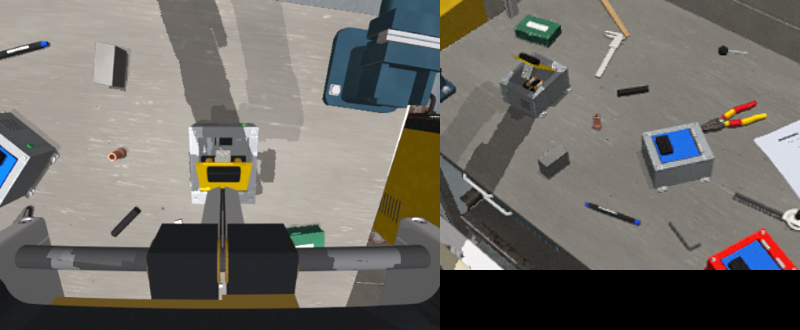

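The hatch stands open: the wrist view shows the pad at (224,173) with the fuses exposed, and the scene view shows it raised at (535,65). The blue hatch is still shut at (677,147). I wait clear of it for 2 s.

play_rows(commands=[[[0,0,0,0,0],[0,0,0,0,0],[0,0,0,0,0],[0,0,0,0,0],[0,0,0,0,0],[0,0,0,0,0],[0,0,0,0,0],[0,0,0,0,0],[0,0,0,0,0],[0,0,0,0,0],[0,0,0,0,0],[0,0,0,0,0],[0,0,0,0,0],[0,0,0,0,0],[0,0,0,0,0],[0,0,0,0,0],[0,0,0,0,0],[0,0,0,0,0],[0,0,0,0,0],[0,0,0,0,0]]])

```text
clock: 7.4
position: [527.7, 214.5, 275.9]
orientation: [[-0.994, -0.107, -0.0], [-0.107, 0.994, 0.0], [0.0, 0.0, -1.0]]
contact_force: [0.1, -0.1, -0.1]
gripper_width: 0.008
grasp_force: 0.0
```

Run:
```python
from cell import get_image,ctrl
import cv2,numpy as np
a=get_image("scene");b=cv2.imread("pics/after.png")
y=cv2.inRange(cv2.cvtColor(a,cv2.COLOR_RGB2HSV)[135:175,165:215],(20,150,80),(34,255,255));print((y>0).sum())
s=cv2.resize(a[100:310,120:400],(360,270))[:,:,::-1];print(np.abs(s[40:120,50:140].astype(int)-b[:270,440:][40:120,50:140]).mean())
print(ctrl.close_job())
```

```text
76
1.6643518518518519
the job is handed in; nothing more can be done
None
```

I pressed the yellow hatch's pad once to its stop (about 16 N) and it popped open and stayed open; the blue hatch is still shut, the loose things were not touched, and the job is handed in (no verdict was returned).

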